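# Line up a gate hinge leaf with the jamb leaf and hold it

## Robot

A 6-joint arm with a two-finger parallel gripper is mounted at the origin on the work surface. World frame = base frame: x ahead of the robot, y to its left, z up, the work surface at z = 0. Lengths are in m, angles in degrees, forces in N, time in s.
With the tool pointing down it reaches from about 0.375 to 0.825 m from the base axis. Payload 5.5 kg.
Tool frame: the origin (TCP) lies at the very end of the fingers, on their centre line; the grasp point (between the pads) lies 19 mm behind it (manip.grip_point_offset is the distance from the TCP to the grasp point, in m); z points along the fingers, y is the line along which they close (so a half turn about z gives the same grasp; the last joint's range is limited). The gripper opens to 85 mm and grips with 20 to 120 N. Pads are 22 mm wide; open, the fingers measure 114 mm over their backs; the gripper's body (76 mm by 85 mm) begins 54 mm behind the grasp point. The pads swing forward as they close: fully open they stand 13 mm farther back than shut.
Start: joints at [-63.312, 17.962, -2.699, 69.339, 0, 90], TCP at [0.269, -0.536, 0.231] pointing down, gripper open.
Joint ranges: [-152.73, 152.73], [-39.44, 99.34], [-58.76, 71.6], [-118.89, 123.64], [-81.53, 83.1], [-180, 180]. Speed limits (degrees/s): [136.94, 136.94, 172.46, 180, 180, 180].

## Interface

Orientations are given as a 3x3 rotation matrix whose columns are the frame's x, y, z axes.
In Python, from workcell import telemetry, snapshot, finish_job, manip gives the robot as it stands.
- The arm moves only by the tool drive_tool, never from a script. Its argument "moves" is a list of rows, each a list of 5 numbers: the shift along the world's x, y, z in mm, then the turn about the world's z in rad, then the opening in per cent of the stroke, from 0 (shut) to 100 (fully open). A call has 1 to 12 rows; each row shifts and turns the commanded pose from where the row before left it; what a row does not reach is not made up. A row lasts 1/10 s, in which the tool goes at most 50 mm and 8.59 degrees, less where a joint would pass 70% of its speed; a pose out of reach is approached as far as the arm can. A call is refused whole if a number of a shift passes 50 or a number of a turn 0.15, either way. A call with a gripper value outside its range is refused whole. The fingers move at their own pace and stop on an object; "squeeze" is the grip in N (left out, the last holds). Time passes only in rows, so rows that do not move let the fingers close. It gives the time, the measured TCP pose, the force, the opening and the grip force at its end, in the units of the state.
- telemetry.read_state(): the state, without advancing time (a new reading comes with each control period).
- snapshot(name): name is "scene" or "top" or "wrist"; returns a dict with "pixels" (384x512x3 uint8, red, green, blue), "range_z" (384x512 float32, m along the optical axis (not along the pixel's ray), 0 where there is no reading), "mtx" (3x3 intrinsics, pixels), "pose" (4x4, takes a point from camera to world coordinates). Camera axes: x right, y down, z forward; pixel columns grow to the right and rows downward; lengths in m; the calibration is good to about 2 mm. A picture is of the moment at which its call begins.
- finish_job(): hands the job in; it is judged then, once.
The state is a dict: "clock": time; "joint_pos": joint angles; "qd": joint speeds; "joint_torque": joint torques, N m; "tcp_pos": TCP position; "ee_rot": TCP orientation; "wrist_force": force on the tool from outside, world axes, zero at the start; "moment": the same for the moment, N m; "gripper_width": finger opening in m; "finger_force": force on a finger pad.
Only numpy, scipy, OpenCV 4.12 (cv2) and the standard library are available. Lean on these libraries where they do the work, as an engineer would, in place of code of your own. Each camera call takes 0.05 s, during which the arm holds its last target. There are 200 camera calls.

## Task

Pick up the loose hinge leaf that has a single knuckle, bring it level and curl side up to the hinge leaf screwed on the wooden jamb block, so that its knuckle sits between the block's two knuckles and all the holes line up well enough for the bent pin to be pushed straight through. Finish while still holding it there, still, in the gripper alone (not resting on or pressing against the block). Leave the other things on the bench where they are.

Things in the scene. Friction and masses are not known exactly. Their poses are not given: they have to be found in the camera images.
- leaf: the loose single-knuckle hinge leaf, steel, about 0.3 kg, lying flat, curl up. Plate 90 (x) x 50 (y) x 8 mm, gripped across its 50 mm width; origin at the centre of the plate's underside, z up, x towards the knuckle, y along the pin hole. Its one knuckle (tube 24 mm outside, 14 mm hole, 20 mm long) is centred ahead of the plate, undersides level
- leaf_eye (a point): centre of the hole of the loose leaf's knuckle: 61 mm ahead of (+x) and 12 mm above the leaf's origin; axes as the leaf's, hole along y
- jamb: wooden jamb block, 94 (x) x 130 (y) x 60 mm high, fixed by an angle at each end (feet reach 95 mm along y). Origin: centre of its underside, z up, front (-x) to the robot. A steel leaf, plate 90 x 64 x 8 mm, is screwed on top; two knuckles (24 mm outside, 14 mm hole, 18 mm long, centred at y = +-23 mm, 28 mm gap) overhang the front edge, the gap open above and in front
- jamb_eye (a point): the point on the jamb leaf's pin line midway between its two knuckles, where the centre of the loose leaf's hole belongs: 61 mm in front of (-x) the block's origin and 72 mm above the bench; axes as the block's, pin line along y. When matched, the leaf's x axis and the block's x axis point the same way.
- twin_leaf: another loose hinge leaf with TWO knuckles like the jamb's (plate 90 x 64 x 8 mm, knuckles 61 mm ahead of its origin); the wrong one, stays where it is. It and the single-knuckle leaf may lie in either place.
- pin: bent steel hinge pin, 10 mm thick, 100 mm long with a 22 mm bent end, lying flat; stays where it is
- file: file with a wooden handle, about 265 mm long, 25 mm high, lying; stays
- scrap: offcut of dark wood 90 x 50 x 35 mm; stays
- can: upright spray can, 56 mm across, 150 mm high; origin at its foot; stays
- tub: wide lidded tub, 100 mm across, 75 mm high; origin at its foot; stays
- jar: small lidded jar, 52 mm across, 50 mm high; origin at its foot; stays
Mind the look-alikes: they are no part of the job. What is shaped like the leaf but blue or turquoise is not meant. What is shaped like the jamb but turquoise is not meant.

How it is judged:
By the outcome, as a careful person would: the job done as asked, in the order asked, and still so for the second after the job is handed in, while the arm keeps its last pose, push and grip.
It also fails if it takes over 40 s, if anything falls off the work surface, if the arm or the gripper's body presses on something with over 40 N, if the wrist force passes 120 N, or if a joint passes its speed limit or range.

## Working session

There is one attempt and no reset: what is moved stays moved. The work goes in short steps, Python scripts to look and compute and a tool call to move; the robot and the scene stay as the last step left them, time stands still between calls to the robot, and variables do not carry over. Pictures are saved under pics/ and viewed, at most 10 in all, crops included, and the job is handed in when it is done.

Besides the shell and the picture viewer there is one more tool, called after ">>>" as a command line: name --pt "numbers of a row" for each row, then --argument value for the rest. drive_tool: Moves the arm, as the interface text tells. Its arguments: {"type":"object","properties":{"moves":{"type":"array","items":{"type":"array","items":{"type":"number"}}},"squeeze":{"type":"number"}},"required":["moves"]}

```bash
ls; mkdir -p pics; cat > h.py <<'E'
import numpy as np, cv2
from workcell import telemetry, snapshot, finish_job, manip
def cloud(s):
    z=s["range_z"].astype(float);K=s["mtx"];v,u=np.mgrid[:z.shape[0],:z.shape[1]]
    P=np.stack([(u-K[0,2])/K[0,0]*z,(v-K[1,2])/K[1,1]*z,z],-1)
    W=P@s["pose"][:3,:3].T+s["pose"][:3,3]; W[z==0]=np.nan
    return W
def save(n,im,k=1):
    cv2.imwrite("pics/"+n+".png",cv2.resize(im[...,::-1],None,fx=k,fy=k,interpolation=cv2.INTER_CUBIC))
E
python3 - <<'E'
from h import *
for n in("scene","top"):
    s=snapshot(n); save(n+"0",s["pixels"],1.5); np.savez(n+"0.npz",**s)
    print(n,s["pose"].round(3).tolist(),s["mtx"].round(1).tolist())
print(telemetry.read_state(),manip.grip_point_offset)
E
```

```text
pics
scene [[0.707, 0.569, -0.419, 1.114], [0.707, -0.575, 0.412, -0.608], [-0.006, -0.588, -0.809, 1.221], [0.0, 0.0, 0.0, 1.0]] [[469.3, 0.0, 261.8], [0.0, 469.3, 185.3], [0.0, 0.0, 1.0]]
top [[-0.025, -0.996, 0.085, 0.41], [-1.0, 0.025, -0.002, -0.006], [0.0, -0.085, -0.996, 1.304], [0.0, 0.0, 0.0, 1.0]] [[381.0, 0.0, 258.9], [0.0, 381.0, 192.1], [0.0, 0.0, 1.0]]
{'clock': 0.1, 'joint_pos': array([-6.33125755e+01,  1.79993692e+01, -2.74924790e+00,  6.93369158e+01,
       -9.93185563e-04,  8.99993009e+01]), 'qd': array([-0.04873829, -0.10975651,  0.12281832,  0.04838968, -0.07229031,
       -0.01643173]), 'joint_torque': array([-3.55453867e-04, -5.40767062e+01,  3.40541339e+01,  1.11548768e-02,
       -2.58595713e-05, -2.24301840e-05]), 'tcp_pos': array([ 0.26924261, -0.53563496,  0.23052308]), 'ee_rot': array([[ 8.93464493e-01,  4.49133309e-01, -6.85952090e-04],
       [ 4.49133833e-01, -8.93463509e-01,  1.32601396e-03],
       [-1.73161227e-05, -1.49283068e-03, -9.99998886e-01]]), 'wrist_force': array([-0.9416465 , -0.80010763, -0.46703913]), 'moment': array([ 0.06967499, -0.00193731,  0.01152493]), 'finger_force': 0.0, 'gripper_width': 0.08552048664779584} 0.0187
```

View pics/top0.png

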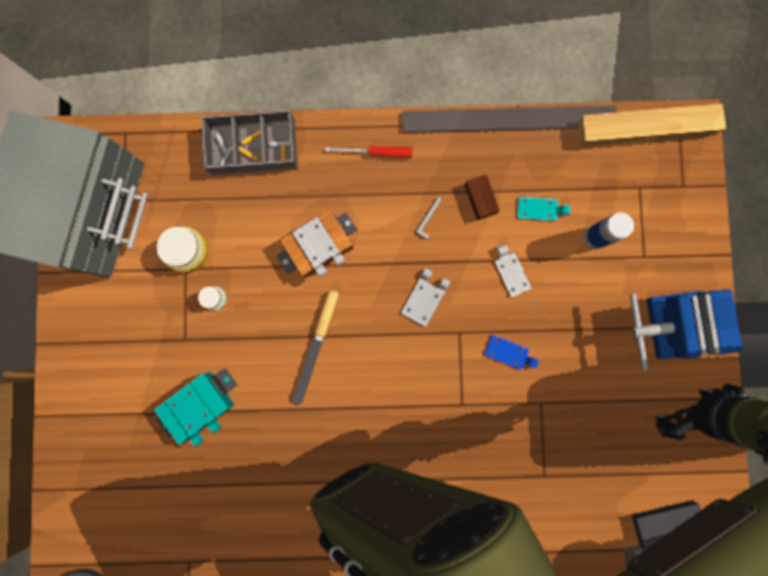

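View pics/scene0.png

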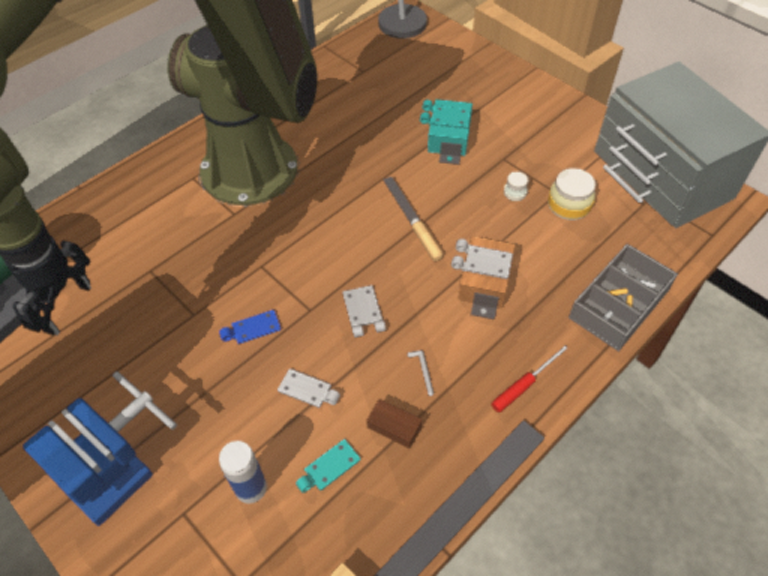

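Top view (1.5x pixels): the candidates are the grey leaf at (512,272) with one knuckle at (502,252), the grey leaf at (425,300) with two knuckles (twin), turquoise (543,209) and blue (511,352). The grey single-knuckle leaf fits. The jamb is the wooden block at (317,245); the turquoise one at (195,408) is the decoy. I'll confirm with a crop and measure.

```bash
python3 - <<'E'
from h import *
s=dict(np.load("top0.npz")); im=s["pixels"]; W=cloud(s)
save("crop",im[120:225,180:370],4)
hsv=cv2.cvtColor(im,cv2.COLOR_RGB2HSV)
m=((hsv[...,1]<60)&(hsv[...,2]>110)).astype(np.uint8)
n,l,st,c=cv2.connectedComponentsWithStats(m)
for i in range(1,n):
    if st[i,4]<40 or not(120<c[i][1]<250 and 100<c[i][0]<420): continue
    P=W[l==i]; z=np.nanmedian(P[:,2])
    r=cv2.minAreaRect(P[:,:2].astype(np.float32)*1000)
    print(c[i].round(1),st[i,4],"z",z.round(4),np.nanmean(P,0).round(4),r)
t=telemetry.read_state()
E
```

```text
[284.6 145.7] 82 z 0.0086 [ 0.6783 -0.1016  0.0085] ((683.0797119140625, -103.29837036132812), (25.322677612304688, 95.61711120605469), 68.67149353027344)
[412.7 150.1] 241 z 0.1491 [ 0.6261 -0.4857  0.1458] ((643.819091796875, -517.1743774414062), (34.52062225341797, 123.2803955078125), 34.85064697265625)
[211.1 163.1] 614 z 0.0676 [0.6142 0.1454 0.0682] ((617.1953125, 146.76806640625), (132.65182495117188, 64.0563735961914), 30.660011291503906)
[117.9 164. ] 540 z 0.074 [0.6179 0.4489 0.0737] ((610.2310791015625, 447.1286926269531), (69.32969665527344, 78.13616943359375), 45.642669677734375)
[340.7 181.2] 435 z 0.0078 [ 0.5501 -0.2897  0.0083] ((556.6443481445312, -288.44049072265625), (115.39437103271484, 53.640655517578125), 21.561372756958008)
[282.3 199.5] 568 z 0.0074 [ 0.4928 -0.0879  0.0083] ((498.8221130371094, -91.69796752929688), (61.588008880615234, 119.70792388916016), 57.57197952270508)
[141.1 198.4] 210 z 0.0481 [0.5061 0.3827 0.0416] ((505.5639953613281, 386.5350036621094), (45.11211395263672, 46.92684555053711), 10.922198295593262)
```

View pics/crop.png

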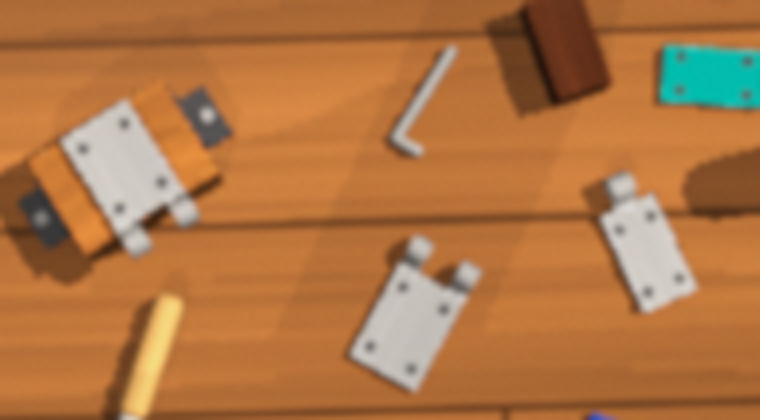

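The crop confirms it: the single-knuckle leaf is at crop (648,253) with its one knuckle at (622,186), the twin is at (410,320), and the wooden jamb is at (125,165). I'll move above the leaf for a close look.

>>> drive_tool --pt "30 26 0 -0.01 100" --pt "30 26 0 -0.01 100" --pt "30 26 0 -0.01 100" --pt "30 26 0 -0.01 100" --pt "30 26 0 -0.01 100" --pt "30 26 0 -0.01 90" --pt "30 26 0 -0.01 80" --pt "30 26 0 -0.01 70" --pt "20 20 0 -0.01 70" --pt "20 17 0 0 70" --pt "0 0 0 0 70" --pt "0 0 0 0 70"

```text
clock: 1.3
tcp_pos: [0.5493, -0.2906, 0.2307]
ee_rot: [[0.93, 0.368, -0.001], [0.368, -0.93, 0.0], [-0.001, -0.001, -1.0]]
wrist_force: [0.5, -0.7, -0.7]
gripper_width: 0.0601
finger_force: 0.0
```

```bash
python3 - <<'E'
from h import *
s=snapshot("wrist"); save("wrist1",s["pixels"],1.5); np.savez("wrist1.npz",**s)
print(s["pose"].round(3).tolist(),s["mtx"].round(1).tolist())
t=telemetry.read_state();print(t["tcp_pos"],t["ee_rot"].round(4).tolist(),t["gripper_width"],t["clock"],t["joint_pos"].round(1))
E
```

```text
[[0.369, -0.889, -0.271, 0.618], [-0.929, -0.353, -0.108, -0.263], [-0.0, 0.292, -0.956, 0.374], [0.0, 0.0, 0.0, 1.0]] [[267.8, 0.0, 256.1], [0.0, 267.8, 195.7], [0.0, 0.0, 1.0]]
[ 0.54895548 -0.2911682   0.23084664] [[0.9302, 0.3671, -0.0011], [0.3671, -0.9302, 0.0001], [-0.001, -0.0005, -1.0]] 0.05992687999318574 1.35 [-27.9  20.4   0.6  70.3  -0.  130.5]
```

View pics/wrist1.png

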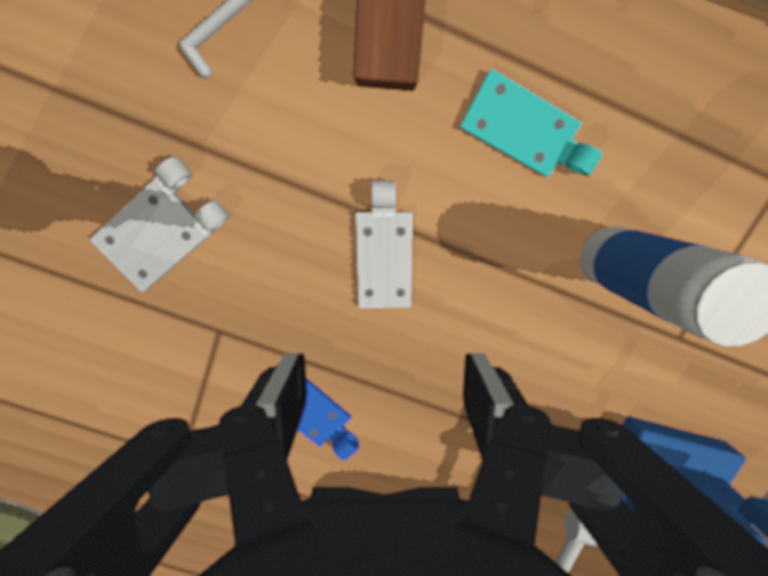

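```bash
cat >> h.py <<'E'
def ray(s,uv,z):
    d=np.c_[(np.asarray(uv,float)-s["mtx"][[0,1],2])/s["mtx"][[0,1],[0,1]],np.ones(len(uv))]@s["pose"][:3,:3].T
    o=s["pose"][:3,3]; return o+d*((z-o[2])/d[:,2])[:,None]
def ortho(s,x0,y0,w,h,z,r=.0005):
    """image on world plane z; col=x, row=y, r m/px"""
    g=np.array([[x0,y0,z],[x0+w,y0,z],[x0+w,y0+h,z],[x0,y0+h,z]])
    c=(g-s["pose"][:3,3])@s["pose"][:3,:3]; p=c@s["mtx"].T; p=p[:,:2]/p[:,2:]
    H=cv2.getPerspectiveTransform(p.astype(np.float32),np.float32([[0,0],[w/r,0],[w/r,h/r],[0,h/r]]))
    return cv2.warpPerspective(s["pixels"],H,(int(w/r),int(h/r)))
def plate(s,cx,cy,z,side,r=.0005,k=45,sat=50,val=120):
    x0,y0=cx-side/2,cy-side/2; o=ortho(s,x0,y0,side,side,z,r)
    h=cv2.cvtColor(o,cv2.COLOR_RGB2HSV); m=((h[...,1]<sat)&(h[...,2]>val)).astype(np.uint8)
    m=cv2.morphologyEx(m,cv2.MORPH_CLOSE,np.ones((13,13)))
    n,l,st,c=cv2.connectedComponentsWithStats(m); i=l[m.shape[0]//2,m.shape[1]//2]
    full=(l==i).astype(np.uint8)
    p=cv2.morphologyEx(full,cv2.MORPH_OPEN,cv2.getStructuringElement(cv2.MORPH_ELLIPSE,(k,k)))
    f=lambda a:[(q:=cv2.minAreaRect(cv2.findNonZero(a))),(x0+(q[0][0]+.5)*r,y0+(q[0][1]+.5)*r)]
    R=f(p); return R[1],(R[0][1][0]*r*1e3,R[0][1][1]*r*1e3),R[0][2],o,full,p
E
python3 - <<'E'
from h import *
s=dict(np.load("wrist1.npz")); W=cloud(s)
c,sz,a,o,f,p=plate(s,.5436,-.2936,.008,.16); print("plate wrist",c,sz,a)
k=cv2.findNonZero(f-p).reshape(-1,2); 
# knuckle-side check
print("leftover mean", (.5436-.08+k[:,0].mean()*.0005,-.2936-.08+k[:,1].mean()*.0005))
print("tips",[W[int(v/1.5),int(u/1.5)].round(4).tolist() for u,v in((288,358),(295,358),(284,365),(471,358),(475,365),(479,358))])
t=dict(np.load("top0.npz"))
c,sz,a,*_=plate(t,.5436,-.2936,.008,.16); print("plate top",c,sz,a)
c,sz,a,o,f,p=plate(t,.612,.147,.068,.2,k=75); print("jamb plate top",c,sz,a)
E
```

```text
plate wrist (0.5488758636474609, -0.29003965148925787) (102.96806335449219, 51.808998107910156) 21.801406860351562
leftover mean (np.float64(0.5878709333333333), np.float64(-0.27350320000000006))
tips [[0.5462, -0.2546, 0.2436], [0.5471, -0.2566, 0.2438], [0.5466, -0.2545, 0.2501], [0.5703, -0.3153, 0.2436], [0.5708, -0.3145, 0.2509], [0.5714, -0.3176, 0.244]]
plate top (0.5497090393066406, -0.2898501373291016) (99.25399017333984, 50.63519287109375) 22.30620574951172
jamb plate top (0.6211935119628906, 0.14920584869384765) (90.01800537109375, 62.76546096801758) 31.29303741455078
```

```bash
python3 - <<'E'
from h import *
s=dict(np.load("wrist1.npz")); t=dict(np.load("top0.npz"))
for n,q in(("wrist",s),("top",t)):
  for k in(55,70,85): print(n,k,plate(q,.5436,-.2936,.008,.16,k=k)[:3])
  for k in(85,110): print("jamb",k,plate(t,.612,.147,.068,.2,k=k)[:3])
E
```

```text
wrist 55 ((0.5475212646484374, -0.2905536437988282), (100.09790039062501, 51.72780227661133), 21.630887985229492)
wrist 70 ((0.5463535400390624, -0.29101368865966804), (97.23942565917969, 51.720115661621094), 21.614776611328125)
wrist 85 ((0.5460286880493164, -0.2910844360351563), (96.03946685791017, 51.623233795166016), 21.370620727539062)
jamb 85 ((0.6211908264160156, 0.14930335998535155), (89.92059326171875, 62.61318588256837), 31.26373291015625)
jamb 110 ((0.6212907104492188, 0.14941688537597655), (89.63263702392578, 62.505756378173835), 31.293041229248047)
top 55 ((0.5486257873535156, -0.2903164535522461), (96.2240982055664, 50.58527374267578), 22.190290451049805)
top 70 ((0.5479258361816406, -0.29058170471191413), (94.40278625488281, 50.63519287109375), 22.30620574951172)
top 85 ((0.5476161437988281, -0.2907282806396485), (93.19044494628906, 50.58527374267578), 22.190290451049805)
jamb 85 ((0.6211908264160156, 0.14930335998535155), (89.92059326171875, 62.61318588256837), 31.26373291015625)
jamb 110 ((0.6212907104492188, 0.14941688537597655), (89.63263702392578, 62.505756378173835), 31.293041229248047)
```

>>> drive_tool --pt "1.5 2 -45 0 70" --pt "0 0 -45 0 70" --pt "0 0 -45 0 70" --pt "0 0 -40 0 70" --pt "0 0 -25 0 70" --pt "0 0 -10 0 70" --pt "0 0 -10 0 70" --pt "0 0 -6 0 70" --pt "0 0 0 0 70" --pt "0 0 0 0 70"

```text
clock: 2.35
tcp_pos: [0.5518, -0.2896, 0.0065]
ee_rot: [[0.93, 0.367, 0.002], [0.367, -0.93, -0.001], [0.001, 0.001, -1.0]]
wrist_force: [-0.1, 0.4, 0.1]
gripper_width: 0.0599
finger_force: 0.0
```

```bash
python3 - <<'E'
from h import *
s=snapshot("wrist"); save("wrist2",s["pixels"],1.5); np.savez("wrist2.npz",**s)
E
```

```text
(no output)
```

View pics/wrist2.png

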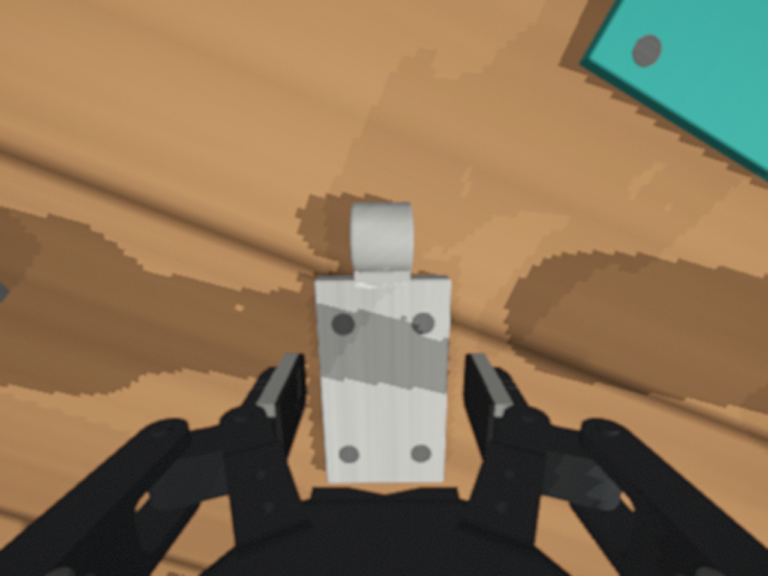

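The wrist view shows the leaf plate (centre ~(383,380)) centred between the fingertips (300 and 468, row 355), with its knuckle straight ahead at (382,238). I'll lower the fingers gently to find bench contact.

>>> drive_tool --pt "0 0 -4 0 70" --pt "0 0 -3 0 70" --pt "0 0 -3 0 68" --pt "0 0 -1 0 66" --pt "0 0 0 0 66" --pt "0 0 0 0 66"

```text
clock: 3.0
tcp_pos: [0.5515, -0.2895, -0.0043]
ee_rot: [[0.93, 0.367, 0.001], [0.367, -0.93, -0.001], [0.001, 0.001, -1.0]]
wrist_force: [-2.6, -0.1, 11.8]
gripper_width: 0.0562
finger_force: 5.9
```

>>> drive_tool --pt "0 0 3 0 66" --pt "0 0 0 0 62" --pt "0 0 0 0 58" --pt "0 0 0 0 52" --pt "0 0 0 0 45" --pt "0 0 0 0 45" --pt "0 0 0 0 45" --pt "0 0 0 0 45" --squeeze 80

```text
clock: 3.8
tcp_pos: [0.5512, -0.2893, -0.002]
ee_rot: [[0.93, 0.367, 0.0], [0.367, -0.93, -0.0], [0.0, 0.001, -1.0]]
wrist_force: [-1.2, 1.1, 9.2]
gripper_width: 0.0476
finger_force: 81.7
```

>>> drive_tool --pt "0 0 5 0 45" --pt "0 0 10 0 45" --pt "0 0 25 0 45" --pt "0 0 35 0 45" --pt "0 0 40 0 45" --pt "0 0 40 0 45" --pt "0 0 0 0 45" --pt "0 0 0 0 45" --pt "0 0 0 0 45"

```text
clock: 4.7
tcp_pos: [0.5499, -0.2885, 0.1508]
ee_rot: [[0.93, 0.367, -0.002], [0.367, -0.93, 0.001], [-0.002, -0.002, -1.0]]
wrist_force: [-0.5, -0.1, -2.5]
gripper_width: 0.0471
finger_force: 82.9
```

```bash
python3 - <<'E'
from h import *
s=snapshot("wrist"); save("wrist3",s["pixels"],1.5); np.savez("wrist3.npz",**s)
W=cloud(s)
t=telemetry.read_state(); R=t["ee_rot"]; print(t["tcp_pos"],t["wrist_force"])
L=(W-t["tcp_pos"])@R
for u,v in((383,300),(350,360),(415,360),(383,330),(383,420),(360,450),(410,450),(350,300),(415,300),(383,240)): print((u,v),L[int(v/1.5),int(u/1.5)].round(4))
E
```

```text
[ 0.54965062 -0.28836824  0.15039759] [ 0.49641772  0.93670882 -2.00493012]
(383, 300) [ 0.0312 -0.0007 -0.0113]
(350, 360) [ 0.0081 -0.0127 -0.011 ]
(415, 360) [ 0.0082  0.0107 -0.0111]
(383, 330) [ 0.0199 -0.0007 -0.0111]
(383, 420) [-0.0165 -0.0007 -0.0118]
(360, 450) [-0.0307 -0.0096 -0.011 ]
(410, 450) [-0.0315  0.0099 -0.01  ]
(350, 300) [ 0.0311 -0.0122 -0.011 ]
(415, 300) [ 0.0313  0.0102 -0.0115]
(383, 240) [ 0.0547 -0.0007 -0.0273]
```

View pics/wrist3.png

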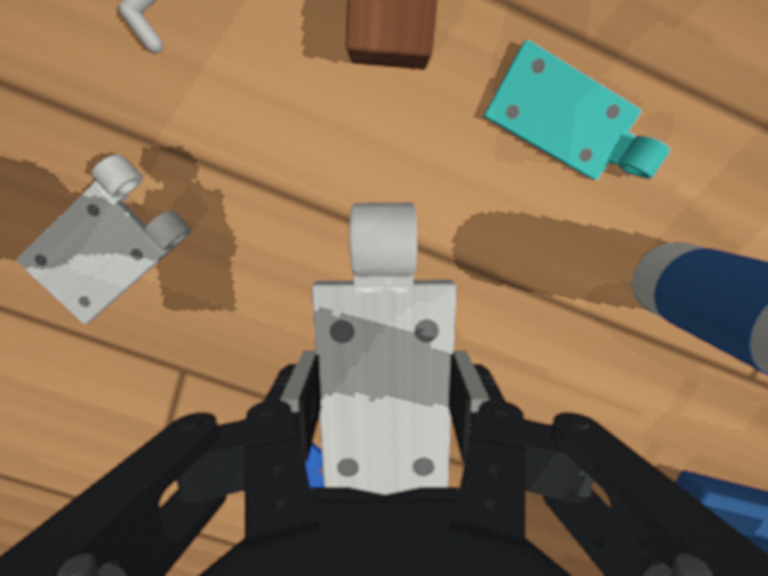

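The leaf is held level in the gripper, knuckle at (383,240), with its underside about 3 mm above the TCP. Next is a standoff in front of the jamb.

>>> drive_tool --pt "-5 20 0 0.017 45" --pt "-8 35 0 0.017 45" --pt "-8 35 0 0.017 45" --pt "-8 35 0 0.017 45" --pt "-8 35 0 0.017 45" --pt "-8 35 0 0.017 45" --pt "-8 35 0 0.017 45" --pt "-8 35 0 0.017 45" --pt "-8 35 0 0.017 45" --pt "-8 35 0 0.017 45" --pt "-1 12 0 0 45" --pt "0 0 0 0 45"

```text
clock: 5.95
tcp_pos: [0.4719, 0.0591, 0.1512]
ee_rot: [[0.853, 0.521, -0.002], [0.521, -0.853, -0.0], [-0.002, -0.001, -1.0]]
wrist_force: [-0.2, -0.6, -2.3]
gripper_width: 0.0472
finger_force: 83.1
```

>>> drive_tool --pt "0 0 -15 0 45" --pt "0 0 -15 0 45" --pt "0 0 0 0 45" --pt "0 0 0 0 45"

```text
clock: 6.35
tcp_pos: [0.4726, 0.0569, 0.1219]
ee_rot: [[0.855, 0.518, -0.002], [0.518, -0.855, -0.001], [-0.002, -0.0, -1.0]]
wrist_force: [0.1, 0.3, -2.3]
gripper_width: 0.0475
finger_force: 83.1
```

```bash
python3 - <<'E'
from h import *
s=snapshot("wrist"); save("wrist4",s["pixels"],1.5); np.savez("wrist4.npz",**s)
t=telemetry.read_state(); np.savez("t4.npz",R=t["ee_rot"],p=t["tcp_pos"]); print(t["tcp_pos"],t["ee_rot"].round(4).tolist())
E
```

```text
[0.47318385 0.05715298 0.12243846] [[0.8553, 0.5181, -0.0003], [0.5181, -0.8553, -0.0003], [-0.0004, 0.0001, -1.0]]
```

View pics/wrist4.png

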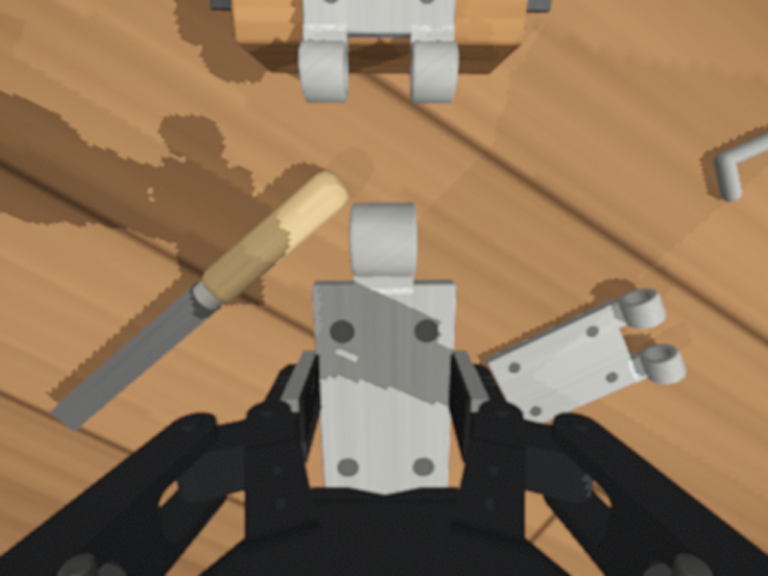

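The jamb's knuckles show at (324,70) and (435,70), with the held leaf's knuckle at (383,238) aimed roughly between them. I'll fit cylinders to the depth points of both, so the relative error is measured in the same camera.

```bash
cat >> h.py <<'E'
from scipy.optimize import least_squares
def cyl(P,z0):
    """fit 12 mm radius cylinder roughly along tool y, frame x fwd,y left,z up -> x,z at y=ym, slopes, rms"""
    ym=P[:,1].mean()
    def f(q):
        d=np.array([q[2],1,q[3]]);d/=np.linalg.norm(d);v=P-[q[0],ym,q[1]]
        return np.linalg.norm(np.cross(v,d),axis=1)-.012
    r=least_squares(f,[P[:,0].mean(),z0,0,0],loss="soft_l1",f_scale=.0005)
    return r.x,ym,np.sqrt(np.mean(r.fun**2))
def measure(s,R,p):
    F=np.c_[R[:,0],-R[:,1],-R[:,2]]          # x fwd, y left, z up
    L=(cloud(s)-p)@F; Z=cloud(s)[...,2]; h=cv2.cvtColor(s["pixels"],cv2.COLOR_RGB2HSV)
    return L,Z,(h[...,1]<45)&(h[...,2]>90),F
E
cat > m.py <<'E'
from h import *
import sys
def run(s,R,p,jb):
    L,Z,g,F=measure(s,R,p); v,u=np.mgrid[:384,:512]
    kl=g&(abs(L[...,1])<.013)&(L[...,2]>.0165)&(L[...,2]<.030)&(L[...,0]>.035)&(L[...,0]<.075)
    P=L[kl]; q,ym,e=cyl(P,.015); print("leaf knuckle n",len(P),"x,z",q.round(4),"y rng",np.percentile(P[:,1],[1,50,99]).round(4),"rms",e.round(5))
    pl=g&(abs(L[...,1])<.024)&(abs(L[...,2]-.0111)<.003)&(L[...,0]<.036)&(L[...,0]>-.04); A=L[pl]
    c=np.linalg.lstsq(np.c_[A[:,:2],np.ones(len(A))],A[:,2],rcond=None)[0]; print("leaf plate slopes deg",np.degrees(c[:2]).round(2),"z0",c[2].round(4),"xmax",np.percentile(A[:,0],99.5).round(4))
    out=[]
    for a in jb:
        m=np.zeros_like(g); m[a[1]:a[3],a[0]:a[2]]=1
        P=L[m&g&(Z>.074)&(Z<.092)]; o=cyl(P,.072-p[2]); out.append((o[0][0],o[1],o[0][1])); 
        print("jamb kn n",len(P),o[0].round(4),"y rng",np.percentile(P[:,1],[1,50,99]).round(4),"rms",o[2].round(5))
    out=np.array(out); d=out[0]-out[1]; print("sep",np.linalg.norm(d)*1e3,"yaw err deg",np.degrees(np.arctan2(-d[0],d[1])),"mid",out.mean(0).round(4),"mid world",(p+F@out.mean(0)).round(4))
E
python3 - <<'E'
from m import *
s=dict(np.load("wrist4.npz"));t=np.load("t4.npz"); run(s,t["R"],t["p"],[(195,24,237,72),(270,24,312,72)])
E
```

```text
leaf knuckle n 2054 x,z [ 0.0521  0.0136 -0.0086 -0.0088] y rng [-0.0086  0.0011  0.0105] rms 0.00055
leaf plate slopes deg [-0.2   0.05] z0 0.0101 xmax 0.0358
jamb kn n 1182 [ 0.1141 -0.05    0.0073 -0.0003] y rng [0.017  0.0256 0.0344] rms 0.00069
jamb kn n 1184 [ 0.1139 -0.05   -0.0026 -0.0095] y rng [-0.0287 -0.0197 -0.0111] rms 0.00065
sep 45.33863627574399 yaw err deg -0.2398800893700123 mid [ 0.114   0.0029 -0.05  ] mid world [0.5692 0.1187 0.0723]
```

The fits agree: the jamb eye is at world (0.569, 0.119, 0.072), matching the top view. I still have to go 62 mm forward, 2 mm left and 64 mm down. I'll do most of that, then remeasure.

>>> drive_tool --pt "0 0 -20 0 45" --pt "0 0 -20 0 45" --pt "0 0 -14 0 45" --pt "7.5 5 0 0 45" --pt "7.5 5 0 0 45" --pt "7.5 5 0 -0.004 45" --pt "7.5 5 0 0 45" --pt "4 2.5 0 0 45" --pt "3.5 2.5 0 0 45" --pt "0 0 0 0 45" --pt "0 0 0 0 45" --pt "0 0 0 0 45"

```text
clock: 7.6
tcp_pos: [0.51, 0.0827, 0.0682]
ee_rot: [[0.857, 0.516, -0.001], [0.516, -0.857, -0.0], [-0.001, -0.0, -1.0]]
wrist_force: [-0.2, -1.0, -3.4]
gripper_width: 0.0474
finger_force: 83.1
```

```bash
python3 - <<'E'
from m import *
s=snapshot("wrist"); t=telemetry.read_state(); save("wrist5",s["pixels"],1.5); np.savez("wrist5.npz",**s)
np.savez("t5.npz",R=t["ee_rot"],p=t["tcp_pos"]); print(t["tcp_pos"],t["wrist_force"],t["ee_rot"].round(4).tolist())
run(s,t["ee_rot"],t["tcp_pos"],[(150,60,232,200),(280,60,362,200)])
E
```

```text
[0.51006095 0.08275097 0.06822276] [ 0.56763166  0.26658238 -2.13458276] [[0.8569, 0.5155, -0.0005], [0.5155, -0.8569, -0.0001], [-0.0004, -0.0002, -1.0]]
leaf knuckle n 2063 x,z [ 0.0526  0.0142 -0.0155 -0.0145] y rng [-0.0087  0.001   0.0105] rms 0.00055
leaf plate slopes deg [-0.13  0.04] z0 0.0106 xmax 0.0358
jamb kn n 2117 [6.3000e-02 2.8000e-03 7.8539e+00 1.0144e+00] y rng [0.0141 0.0223 0.0318] rms 0.00235
jamb kn n 2141 [ 6.1500e-02  2.6000e-03 -5.7465e+00 -7.4640e-01] y rng [-0.0309 -0.0213 -0.0125] rms 0.00235
sep 44.06560610367561 yaw err deg -1.932088975599412 mid [0.0622 0.0005 0.0027] mid world [0.5631 0.1153 0.0709]
```

View pics/wrist5.png

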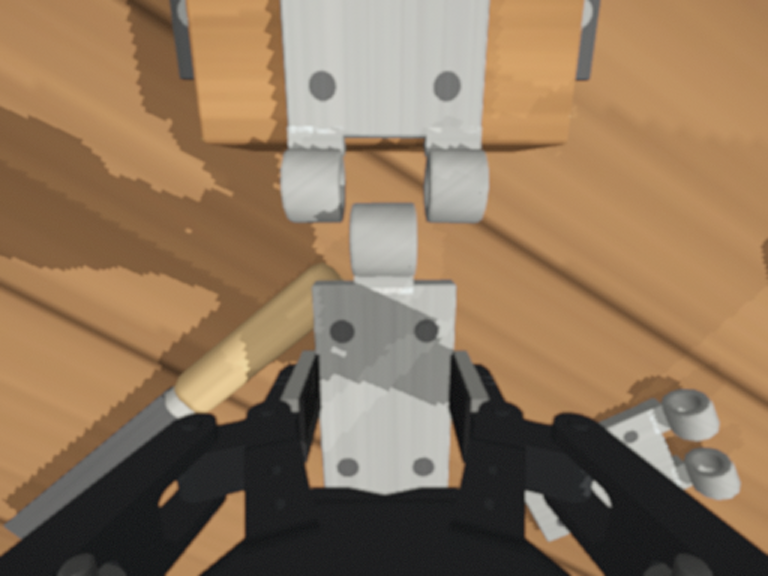

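Well centred: the leaf knuckle (352–416) faces the gap (344–426). The jamb fit picked up strap points, so I'll tighten its window and bound the slope.

```bash
sed -i 's/loss="soft_l1"/bounds=([-1,-1,-.01,-.01],[1,1,.01,.01]),loss="soft_l1"/' h.py; python3 - <<'E'
from m import *
for n,b in((4,[(195,28,237,70),(270,28,312,70)]),(5,[(185,101,230,150),(282,101,330,150)])):
    s=dict(np.load(f"wrist{n}.npz"));t=np.load(f"t{n}.npz"); run(s,t["R"],t["p"],b)
E
```

```text
leaf knuckle n 2054 x,z [ 0.0521  0.0136 -0.0086 -0.0088] y rng [-0.0086  0.0011  0.0105] rms 0.00055
leaf plate slopes deg [-0.2   0.05] z0 0.0101 xmax 0.0358
jamb kn n 1153 [ 0.1141 -0.0501  0.0072 -0.0003] y rng [0.017  0.0256 0.0344] rms 0.0007
jamb kn n 1158 [ 0.1139 -0.05   -0.0025 -0.0094] y rng [-0.0287 -0.0197 -0.0111] rms 0.00066
sep 45.33827675526786 yaw err deg -0.23152728942113773 mid [ 0.114   0.0029 -0.05  ] mid world [0.5692 0.1187 0.0723]
leaf knuckle n 2063 x,z [ 0.0526  0.0142 -0.01   -0.01  ] y rng [-0.0087  0.001   0.0105] rms 0.00055
leaf plate slopes deg [-0.13  0.04] z0 0.0106 xmax 0.0358
jamb kn n 1788 [0.0691 0.0042 0.0044 0.0022] y rng [0.0144 0.023  0.0318] rms 0.00064
jamb kn n 1795 [ 0.0691  0.0042 -0.0009 -0.01  ] y rng [-0.0309 -0.0221 -0.0136] rms 0.00064
sep 45.11448334847083 yaw err deg -0.08119502625277665 mid [0.0691 0.0005 0.0042] mid world [0.569  0.1188 0.0724]
```

>>> drive_tool --pt "0 0 -5 0 45" --pt "0 0 -5 0 45" --pt "4 2 0 0 45" --pt "4 2 0 0 45" --pt "4 2.5 0 0 45" --pt "2.4 1.6 0 0 45" --pt "0 0 0 0 45" --pt "0 0 0 0 45" --pt "0 0 0 0 45" --pt "0 0 0 0 45"

```text
clock: 8.65
tcp_pos: [0.5247, 0.091, 0.0583]
ee_rot: [[0.857, 0.516, -0.0], [0.516, -0.857, -0.0], [-0.0, -0.0, -1.0]]
wrist_force: [-0.6, 0.4, -2.6]
gripper_width: 0.0475
finger_force: 83.1
```

```bash
python3 - <<'E'
from m import *
s=snapshot("wrist"); t=telemetry.read_state(); save("wrist6",s["pixels"],1.5); np.savez("wrist6.npz",**s)
np.savez("t6.npz",R=t["ee_rot"],p=t["tcp_pos"]); print(t["tcp_pos"],t["wrist_force"],t["ee_rot"].round(4).tolist())
run(s,t["ee_rot"],t["tcp_pos"],[(165,140,231,182),(280,140,350,182)])
E
```

```text
[0.5247524  0.09095481 0.05832172] [ 0.20794627  0.22304625 -2.65533451] [[0.8568, 0.5156, -0.0], [0.5156, -0.8568, 0.0], [-0.0, -0.0, -1.0]]
leaf knuckle n 2081 x,z [ 0.0526  0.0142 -0.01   -0.0026] y rng [-0.0088  0.001   0.0105] rms 0.00058
leaf plate slopes deg [-0.12  0.06] z0 0.0106 xmax 0.0358
jamb kn n 1704 [ 0.0523  0.014  -0.0007  0.0066] y rng [0.0149 0.0235 0.0324] rms 0.00072
jamb kn n 1680 [ 0.0522  0.0141 -0.0031 -0.01  ] y rng [-0.0304 -0.0215 -0.013 ] rms 0.00067
sep 44.98798547054325 yaw err deg -0.06971223787979246 mid [0.0522 0.0009 0.014 ] mid world [0.569  0.1187 0.0724]
```

View pics/wrist6.png

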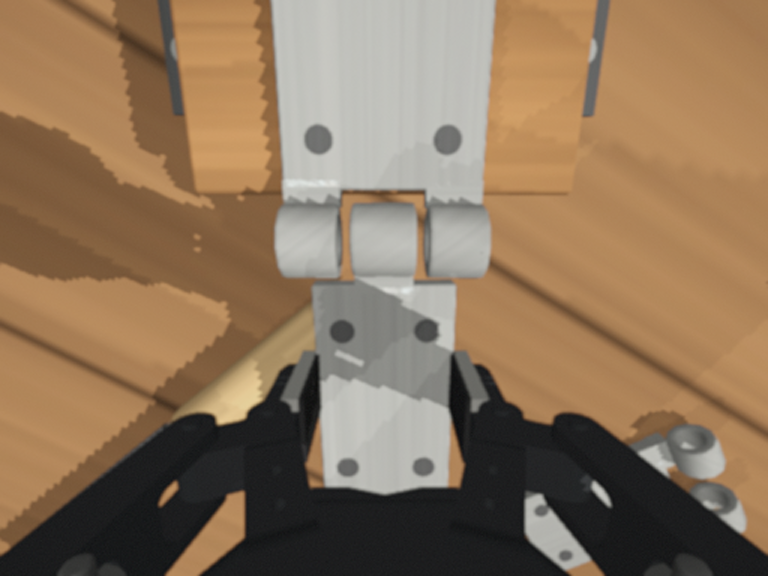

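The leaf knuckle (352–416) sits centred in the gap (342–426). The remaining offsets are about 0.4 mm in x, 0.1 mm in y and 0.2 mm in z, and the only force is the leaf's weight. Handing in.

```bash
python3 -c "
from workcell import finish_job; print(finish_job())"
```

```text
the job is handed in; nothing more can be done
None
```

The single-knuckle leaf is held still and level in the gripper, its knuckle centred between the jamb's two and the holes aligned to about 0.5 mm by the wrist camera, with no contact force measured; the job was handed in at about 8.7 s, and no verdict was returned.

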